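Change over the press guards

TASK

We are done with the bronze bushing and the press is next. First slide the open guard sash in front of the bushing all the way down by its black pull, then slide the guard sash of the hand press, the one with the bright carbide insert under the ram, all the way up and leave it open. Never have both guards open together, and do not disturb the insert or the bushing.

Things in the scene. Friction and masses are not known exactly. Their poses are not given: they have to be found in the camera images.
- bay_pull (a point): Grip point on the black pull bar of the bushing station's clear, yellow-framed guard sash. Level bar, 14 mm wide, 16 high, 82 long, out from the sash's top rail; point on its centre line, 55 mm out from the sash. x: from free end into the sash, away from robot; z up. Slides vertically: 0.129 m above the work surface fully down, 0.214 fully up. Stays where left; up takes 11 N, down 4 N. Starts 60 to 85 mm up. Guide posts: 0.169 m high.
- press_pull (a point): Grip point on the black pull bar of the press's clear, yellow-framed guard sash. Level bar, 14 mm wide, 16 high, 82 long, out from the sash's top rail; point on its centre line, 55 mm out from the sash. x: from free end into the sash, away from robot; z up. Slides vertically: 0.129 m above the work surface fully down, 0.214 fully up. Stays where left; up takes 11 N, down 4 N. Starts within 6 mm of shut. The press is 120 mm behind it.
- insert: Bright carbide anvil insert, a cylinder 30 mm across and 22 mm high, standing loose under the press ram behind the press's guard. The press is a black iron column with head and lever with a red knob, up to 0.31 m high. Origin at the centre of its underside, z up.
- bushing: Bronze arbor bushing, a ring 46 mm outside, 25 mm inside, 36 mm high, standing loosely over a steel post behind the other guard. The press and bushing stations may stand either way round, left or right, each turned a little. Origin at the centre of its underside, z up.

How it is judged:
By the outcome, as a careful person would: the job done as asked, in the order asked, and still so for the second after the job is handed in, with the robot touching nothing.
It also fails if it takes over 54 s, if anything falls off the work surface, if the arm or the gripper's body presses on something with over 40 N, if the wrist force passes 120 N, or if a joint passes its speed limit or range.

ROBOT

A 6-joint arm with a two-finger parallel gripper is mounted at the origin on the work surface. World frame = base frame: x ahead of the robot, y to its left, z up, the work surface at z = 0. Lengths are in m, angles in rad, forces in N, time in s.
With the tool pointing down it reaches from about 0.375 to 0.925 m from the base axis. Payload 5.7 kg.
Tool frame: the origin (TCP) lies on the mounting face of the last link; the fingertips stand 173 mm ahead of it and the grasp point (between the pads) lies 155 mm ahead of it; z points along the fingers, y is the direction in which the jaws open and shut (so a half turn about z gives the same grasp; the last joint's range is limited). The gripper opens to 85 mm and grips with 20 to 120 N. Pads are 22 mm wide; open, the fingers measure 114 mm over their backs; the gripper's body (76 mm by 85 mm) begins 54 mm behind the grasp point. The pads swing forward as they close: fully open they stand 13 mm farther back than shut.
Start: joints at [1.13, 0.359, 1.51, -0, 1.272, -0.115], TCP at [0.192, 0.568, 0.405] pointing down, gripper open.
Joint ranges: [-2.97, 2.97], [-1.01, 2.36], [0.21, 2.38], [-0.96, 4.11], [0.2, 2.71], [-2.98, 2.98]. Speed limits (rad/s): [2.39, 2.39, 3.14, 3.14, 3.14, 3.14].

INTERFACE

Orientations are given as a rotation vector (axis times angle).
In Python, from plant import arm gives the robot as it stands. The module is installed in compiled form; this text tells all that it offers.
- The arm moves only by the shell command python3 -m pendant 'ROWS' [FORCE]. ROWS is JSON, a list of rows, each a list of 7 numbers: the shift along the tool's x, y, z in m, then the turn, a rotation vector about the tool's x, y, z in degrees, then the closure in counts, from 0 (fully open) to 255 (shut). A call has 1 to 10 rows; each row is the pose to reach, as a shift and turn from the pose commanded when the call began, along the tool's axes at that moment; what a row does not reach only later rows make up. A row lasts 1/10 s, in which the tool goes at most 50 mm and 8.59 degrees, less where a joint would pass 70% of its speed; a pose out of reach is approached as far as the arm can. A call with a gripper value outside its range is refused whole. The fingers move at their own pace and stop on an object; FORCE is the grip in N (left out, the last holds). Time passes only in rows, so rows that repeat a pose let the fingers close. It gives the time, the measured TCP pose, the force and the opening at its end, in the units of the state.
- arm.read_state(): the state, without advancing time (a new reading comes with each control period).
- arm.read_camera(name): name is "side" or "top" or "wrist"; returns the picture (384x512x3 uint8, red, green, blue); there is no depth.
- arm.calibration(name): a dict with "vertical_fov" (degrees; the focal length in pixels is half the picture's height over the tangent of half this angle, whatever the lens; pixels are square), "cx", "cy" (the principal point, pixels), "k1" (the pictures are not rectified: a ray, as slopes to the right and down, at radius r is drawn at 1 + k1 r^2 times it, then the intrinsics apply), "rvec" (rotation vector, rad) and "tvec" (3), from world to camera coordinates, as OpenCV has them. Camera axes: x right, y down, z forward; pixel columns grow to the right and rows downward; lengths in m; the calibration is good to about 2 mm. A picture is of the moment at which its call begins: read the wrist's pose just before it. calibration takes no time and is no camera call; for the wrist camera it gives the pose at the moment of the call.
- arm.job_done(): hands the job in, once; it reports no verdict.
The state is a dict: "clock": time; "joint_positions": joint angles; "dq": joint speeds; "joint_torque": joint torques, N m; "tool_pos": TCP position; "tool_rot": TCP orientation; "wrist_force": force on the tool from outside, world axes, zero at the start; "torque": the same for the moment, N m; "grip_width": finger opening in m.
Only numpy, scipy, OpenCV 4.12 (cv2) and the standard library are available. Lean on these libraries where they do the work, as an engineer would, in place of code of your own. Each camera call takes 0.05 s, during which the arm holds its last target.

## Working session

There is one attempt and no reset: what is moved stays moved. The work goes in short steps, Python scripts to look and compute and a shell command to move; the robot and the scene stay as the last step left them, time stands still between calls to the robot, and variables do not carry over. Pictures are saved under pics/ and viewed, and the job is handed in when it is done.

```bash
mkdir -p pics
python3 - <<'E'
from plant import arm
import cv2
for n in ("side","top","wrist"):
    c=arm.calibration(n); print(n,c)
    im=arm.read_camera(n); cv2.imwrite(f"pics/{n}0.png",im[:,:,::-1])
s=arm.read_state();print(s)
E
```

```text
side {'vertical_fov': 49.41595292819376, 'cx': 251.4617030460602, 'cy': 187.78346878303083, 'k1': -0.13830598933743996, 'rvec': array([ 2.22635152, -0.59496667,  0.24639842]), 'tvec': array([-0.51498679,  0.27991315,  0.60706561])}
top {'vertical_fov': 43.18282242180811, 'cx': 254.66221594291324, 'cy': 195.4902856894741, 'k1': -0.14857899277575362, 'rvec': array([ 2.12304924, -2.16812979,  0.12903735]), 'tvec': array([-0.00244928,  0.61364503,  1.07390248])}
wrist {'vertical_fov': 70.44898188793582, 'cx': 253.30635484929647, 'cy': 187.92192444347307, 'k1': -0.03110936487210091, 'rvec': array([-2.36000798, -1.69439214, -0.23648758]), 'tvec': array([-0.5999077 , -0.0355991 ,  0.37788461])}
{'clock': 0.15, 'joint_positions': array([ 1.12988629e+00,  3.59363625e-01,  1.51119714e+00, -2.74515401e-05,
        1.27248951e+00, -1.15108098e-01]), 'dq': array([ 3.55886338e-04, -8.40416802e-05, -2.73583506e-03,  9.80256031e-04,
       -3.51947840e-04,  9.23621266e-04]), 'joint_torque': array([ 1.68230035e-04, -5.28029287e+01, -2.78931016e+01, -3.58985480e-04,
        8.28926044e-03, -4.37842164e-05]), 'tool_pos': array([0.19193887, 0.56817839, 0.4040271 ]), 'tool_rot': array([-5.09434601e-01, -3.09963241e+00,  2.21275814e-03]), 'wrist_force': array([ 0.34065932,  0.02170187, -0.9951868 ]), 'torque': array([-0.0414055 ,  0.0257481 ,  0.00013919]), 'grip_width': 0.08566744911060695}
```

View pics/side0.png

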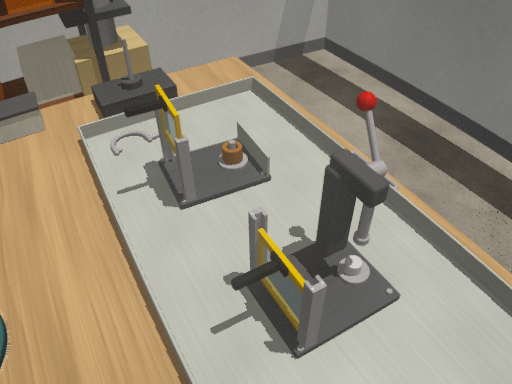

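View pics/top0.png

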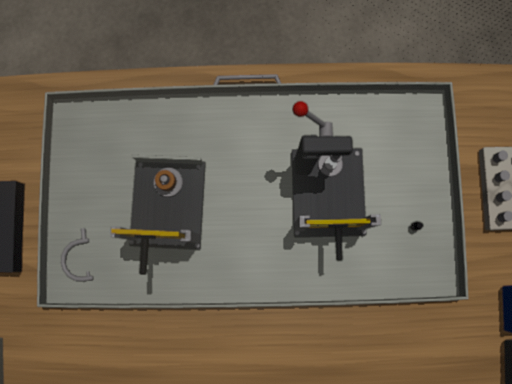

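View pics/wrist0.png

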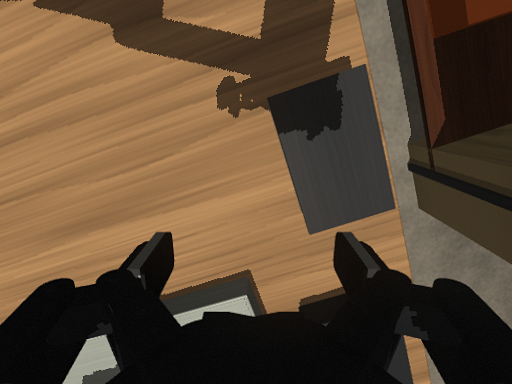

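The top view shows the bushing station on the left, with its bar from about (144,271) to (145,238). The press is on the right, bar from about (339,258) to (338,225). Next I'll measure these by colour mask.

```bash
cat > h.py <<'E'
import numpy as np, cv2
def K(c):
    f=192/np.tan(np.radians(c['vertical_fov']/2)); return np.array([[f,0,c['cx']],[0,f,c['cy']],[0,0,1.]]),np.array([c['k1'],0,0,0.])
def ray(c,px):
    k,d=K(c); p=cv2.undistortPoints(np.float64(px).reshape(-1,1,2),k,d).reshape(-1,2)
    R=cv2.Rodrigues(c['rvec'])[0]; return -R.T@c['tvec'], np.c_[p,np.ones(len(p))]@R
def onz(c,px,z):
    o,D=ray(c,px); return o+D*((z-o[2])/D[:,2])[:,None]
def proj(c,P):
    k,d=K(c); return cv2.projectPoints(np.float64(P).reshape(-1,1,3),c['rvec'],c['tvec'],k,d)[0].reshape(-1,2)
E
python3 - <<'E'
import cv2
from h import *
t=cv2.imread('pics/top0.png'); s=cv2.imread('pics/side0.png')
a=cv2.resize(t[205:290,90:220],None,fx=4,fy=4,interpolation=0)
b=cv2.resize(t[195:280,280:410],None,fx=4,fy=4,interpolation=0)
c=cv2.resize(s[70:210,100:280],None,fx=4,fy=4,interpolation=0)
cv2.imwrite('pics/ta.png',np.vstack([a,b])[:600]);cv2.imwrite('pics/ca.png',c)
v=t.max(2)
for n,(x0,x1,y0,y1) in dict(bay=(132,156,242,280),press=(327,351,232,270)).items():
    m=(v[y0:y1,x0:x1]<45).astype(np.uint8)
    k,l,st,ce=cv2.connectedComponentsWithStats(m)
    i=1+st[1:,4].argmax(); print(n,st[i]+np.array([x0,y0,0,0,0]),ce[i]+[x0,y0])
    for r in range(y1-y0):
        xs=np.where(l[r]==i)[0]
        if len(xs) and r%4==0: print(r+y0,xs.min()+x0,xs.max()+x0)
E
```

```text
bay [132 242  24  32 263] [143.52471483 254.39543726]
242 134 148
246 140 155
250 141 147
254 141 147
258 140 146
262 141 146
266 140 145
270 140 146
press [327 232  24  28 228] [338.42105263 240.96491228]
232 327 350
236 329 342
240 335 341
244 336 340
248 337 340
252 337 341
256 337 341
```

View pics/ta.png

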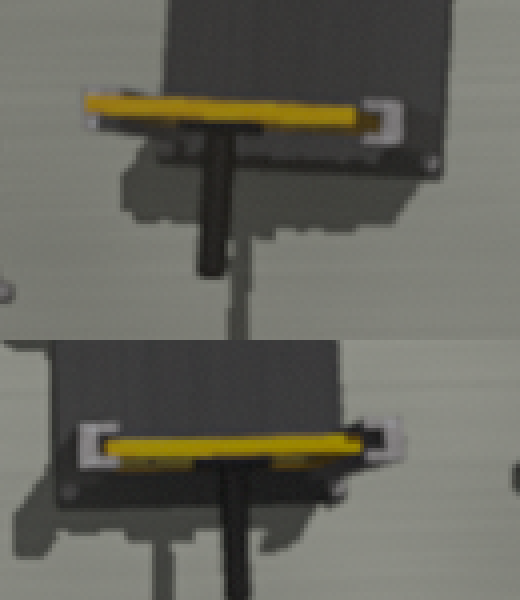

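View pics/ca.png

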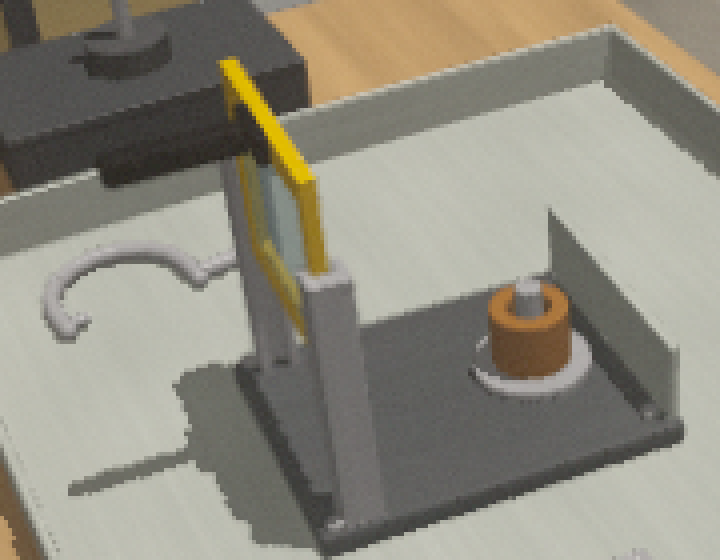

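Run:
```python
from plant import arm
from h import *
T=arm.calibration('top');S=arm.calibration('side')
print('cams',ray(T,[[0,0]])[0],ray(S,[[0,0]])[0])
for n,end,root,zs in (('bay',(143,273),(145,238),(.189,.2,.208,.214)),('press',(339,258.5),(338,225),(.129,.135))):
    for z in zs:
        P=onz(T,[end,root],z+.008); u=P[1]-P[0]
        L=np.linalg.norm(u[:2]);a=np.degrees(np.arctan2(u[1],u[0]))
        print(n,z,P.round(4).tolist(),'len',L.round(4),'yaw',a.round(2),'side',proj(S,P).round(1).tolist())
s=cv2.imread('pics/side0.png')
cv2.imwrite('pics/cb.png',cv2.resize(s[190:350,200:400],None,fx=3.5,fy=3.5,interpolation=0))
```

```text
cams [ 0.46450186 -0.02908335  1.14596027] [ 0.32381733 -0.49441149  0.60232136]
bay 0.189 [[0.4438, 0.2048, 0.197], [0.5125, 0.201, 0.197]] len 0.0688 yaw -3.23 side [[127.7, 116.7], [162.6, 107.5]]
bay 0.2 [[0.4441, 0.2021, 0.208], [0.512, 0.1983, 0.208]] len 0.068 yaw -3.23 side [[127.0, 112.3], [161.9, 103.2]]
bay 0.208 [[0.4443, 0.2002, 0.216], [0.5116, 0.1964, 0.216]] len 0.0674 yaw -3.23 side [[126.6, 109.0], [161.4, 100.0]]
bay 0.214 [[0.4444, 0.1987, 0.222], [0.5112, 0.1949, 0.222]] len 0.067 yaw -3.23 side [[126.2, 106.5], [161.1, 97.5]]
press 0.129 [[0.465, -0.1886, 0.137], [0.5346, -0.1892, 0.137]] len 0.0696 yaw -0.46 side [[236.8, 282.5], [280.6, 262.3]]
press 0.135 [[0.465, -0.1876, 0.143], [0.5342, -0.1882, 0.143]] len 0.0692 yaw -0.46 side [[236.3, 279.4], [280.2, 259.3]]
```

View pics/cb.png

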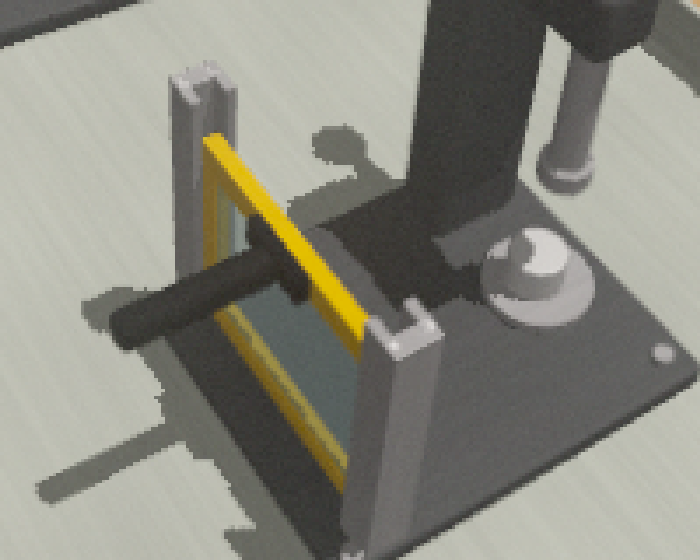

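```bash
cat >> h.py <<'E'
def to(s,p,yaw):
    # shift/turn in tool axes to put tool down, tool y perpendicular to bar, grasp at p
    from scipy.spatial.transform import Rotation as Ro
    R=Ro.from_rotvec(s['tool_rot']); best=None
    for h in (0,np.pi):
        c,sn=np.cos(yaw+h),np.sin(yaw+h); x=np.array([c,sn,0]);z=np.array([0,0,-1.]);y=np.cross(z,x)
        G=Ro.from_matrix(np.c_[x,y,z]); rv=(R.inv()*G).as_rotvec()
        if best is None or np.linalg.norm(rv)<np.linalg.norm(best): best=rv
    d=R.inv().apply(np.array(p)+[0,0,.155]-s['tool_pos'])
    return d.round(4),np.degrees(best).round(2),R.as_matrix().round(3)
E
python3 - <<'E'
from plant import arm
from h import *
T=arm.calibration('top')
t=cv2.imread('pics/top0.png'); hsv=cv2.cvtColor(t,cv2.COLOR_BGR2HSV)
m=cv2.inRange(hsv,(22,180,120),(32,255,255))
for n,x0,x1,z in (('bay',112,180,.216),('press',306,371,.14)):
    px=[]
    for x in range(x0+4,x1-4):
        ys=np.where(m[215:250,x])[0]
        if len(ys): px.append((x,215+ys.min()))
    P=onz(T,px,z); k=np.polyfit(P[:,1],P[:,0],1); print(n,'yaw',np.degrees(np.arctan(-k[0])).round(2),'rail x mid',P[:,0].mean().round(4))
s=arm.read_state()
u=np.array([np.cos(-.05),np.sin(-.05),0])
p=np.array([.4443,.2002,.208])+.027*u; print(p)
for v in to(s,p,-.05): print(v)
E
```

```text
bay yaw -3.24 rail x mid 0.5257
press yaw -0.13 rail x mid 0.5454
[0.47126626 0.19885056 0.208     ]
[-0.3828 -0.2604  0.0414]
[ -0.08  -0.02 -15.8 ]
[[-0.947  0.32  -0.001]
 [ 0.32   0.947 -0.001]
 [ 0.    -0.001 -1.   ]]
```

```bash
python3 -m pendant '[[-0.04,-0.03,-0.03,0,0,-8,0],[-0.08,-0.055,-0.03,0,0,-15.8,0],[-0.12,-0.08,-0.03,0,0,-15.8,0],[-0.16,-0.11,-0.03,0,0,-15.8,0],[-0.2,-0.137,-0.03,0,0,-15.8,0],[-0.24,-0.164,-0.03,0,0,-15.8,0],[-0.28,-0.19,-0.03,0,0,-15.8,0],[-0.32,-0.217,-0.03,0,0,-15.8,0],[-0.36,-0.245,-0.03,0,0,-15.8,0],[-0.383,-0.2604,-0.03,0,0,-15.8,0]]'
python3 - <<'E'
from plant import arm
from h import *
s=arm.read_state()
for v in to(s,[.4713,.1989,.208],-.056): print(v)
print(s['tool_pos'],s['joint_positions'])
for n in ('wrist','side'):
    im=arm.read_camera(n); cv2.imwrite(f"pics/{n}1.png",im[:,:,::-1])
E
```

```text
clock: 1.15
tool_pos: [0.4732, 0.1963, 0.4346]
tool_rot: [0.082, 3.14, -0.001]
wrist_force: [0.9, 0.8, 0.9]
grip_width: 0.0852
[0.0021 0.0025 0.0716]
[-0.05  0.04  0.22]
[[-0.999  0.052  0.001]
 [ 0.052  0.999 -0.001]
 [-0.001 -0.001 -1.   ]]
[0.47318124 0.19633674 0.43463856] [ 2.58843473e-01  2.04109571e-01  1.65531134e+00 -1.15505344e-03
  1.28178545e+00 -1.25946837e+00]
```

View pics/wrist1.png

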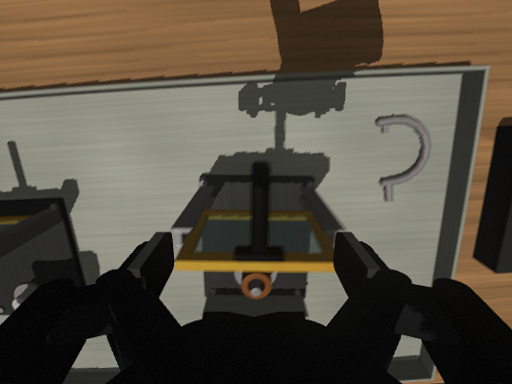

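View pics/side1.png

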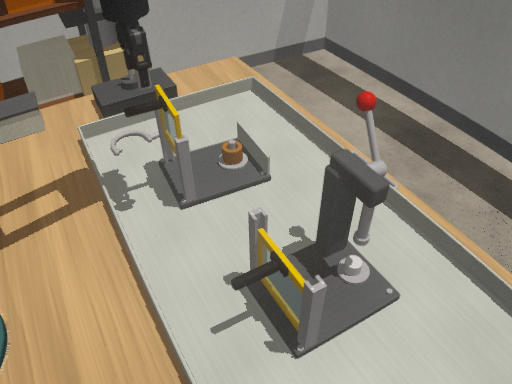

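Run:
```python
from plant import arm
from h import *
W=arm.calibration('wrist')
g=cv2.imread('pics/wrist1.png').max(2)
for y in range(165,250,10): print(y,''.join('#' if v<45 else '.' for v in g[y,235:290]))
print(proj(W,[[.4443,.2002,.216],[.4713,.1989,.216]]))
```

```text
165 ................####################...................
175 #####################################################.#
185 ...............######################..................
195 ..............#######################..................
205 ..............#######################..................
215 ................##################.....................
225 ....#....#.#.##############################....####....
235 ........#.#..#################################.#####..#
245 .##################################################.#..
[[255.63999539 169.23226536]
 [255.77117774 205.55091143]]
```

Run:
```python
from plant import arm
from h import *
W=arm.calibration('wrist'); s=arm.read_state()
print(onz(W,[[260.5,169],[260,205]],.216)); 
for v in to(s,[.4713,.201,.208],-.056)[:2]: print(v)
```

```text
[[0.44431739 0.20361437 0.216     ]
 [0.47104076 0.20200018 0.216     ]]
[0.0026 0.0045 0.0715]
[-0.06  0.05  0.1 ]
```

```bash
python3 -m pendant '[[0.002,0.003,0.03,0,0,0,0],[0.002,0.003,0.06,0,0,0,0],[0.002,0.003,0.0715,0,0,0,0],[0.002,0.003,0.0715,0,0,0,0]]' 30
python3 - <<'E'
from plant import arm
from h import *
s=arm.read_state()
for v in to(s,[.4713,.201,.208],-.056)[:2]: print(v)
im=arm.read_camera('wrist'); cv2.imwrite(f"pics/wrist2.png",im[:,:,::-1])
E
```

```text
clock: 1.65
tool_pos: [0.4685, 0.2025, 0.3616]
tool_rot: [-0.077, -3.136, 0.002]
wrist_force: [-0.4, -0.3, 0.3]
grip_width: 0.0852
[-0.0029 -0.0014 -0.0014]
[-0.08 -0.24  0.38]
```

View pics/wrist2.png

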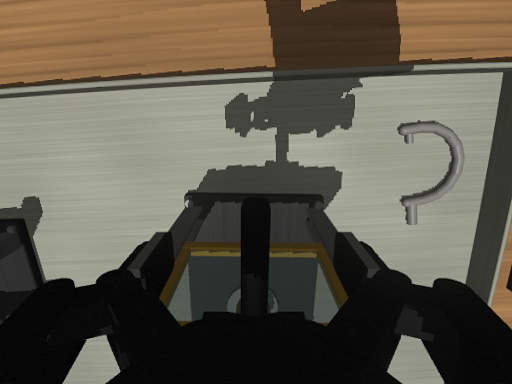

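The bar, about (256,250), sits centred between the open fingers. I'll close on it.

```bash
python3 -m pendant '[[0,0,0,0,0,0,150],[0,0,0,0,0,0,255],[0,0,0,0,0,0,255],[0,0,0,0,0,0,255],[0,0,0,0,0,0,255],[0,0,0,0,0,0,255],[0,0,0,0,0,0,255],[0,0,0,0,0,0,255]]' 40
```

```text
clock: 2.5
tool_pos: [0.4698, 0.2025, 0.3634]
tool_rot: [0.079, 3.14, 0.001]
wrist_force: [-0.6, 5.0, 2.3]
grip_width: 0.0135
```

```bash
python3 -m pendant '[[0,0,0.01,0,0,0,255],[0,0,0.02,0,0,0,255],[0,0,0.03,0,0,0,255],[0,0,0.04,0,0,0,255],[0,0,0.05,0,0,0,255],[0,0,0.06,0,0,0,255],[0,0,0.066,0,0,0,255],[0,0,0.07,0,0,0,255],[0,0,0.07,0,0,0,255]]'
```

```text
clock: 3.4
tool_pos: [0.4699, 0.2026, 0.2916]
tool_rot: [-0.079, -3.14, -0.001]
wrist_force: [2.4, 6.1, -7.6]
grip_width: 0.0131
```

```bash
python3 -m pendant '[[0,0,0.003,0,0,0,255],[0,0,0.005,0,0,0,255],[0,0,0.007,0,0,0,255],[0,0,0.007,0,0,0,255],[0,0,0.007,0,0,0,255]]'; python3 -m pendant '[[0,0,0.001,0,0,0,255],[0,0,0.002,0,0,0,255],[0,0,0.002,0,0,0,255]]'
```

```text
clock: 3.9
tool_pos: [0.4699, 0.2025, 0.2851]
tool_rot: [0.079, 3.141, 0.001]
wrist_force: [0.8, 6.7, -2.0]
grip_width: 0.0132
clock: 4.2
tool_pos: [0.4699, 0.2026, 0.2849]
tool_rot: [0.079, 3.14, 0.001]
wrist_force: [-4.1, 4.9, 16.3]
grip_width: 0.0133
```

```bash
python3 -m pendant '[[0,0,0.001,0,0,0,255],[0,0,0.001,0,0,0,255],[0,0,0.001,0,0,0,255]]'
python3 - <<'E'
from plant import arm
from h import *
for n in ('side',):
    im=arm.read_camera(n); cv2.imwrite(f"pics/{n}3.png",im[:,:,::-1])
E
```

```text
clock: 4.5
tool_pos: [0.4698, 0.2026, 0.2848]
tool_rot: [0.079, 3.14, 0.001]
wrist_force: [-6.6, 3.2, 27.1]
grip_width: 0.0137
```

View pics/side3.png

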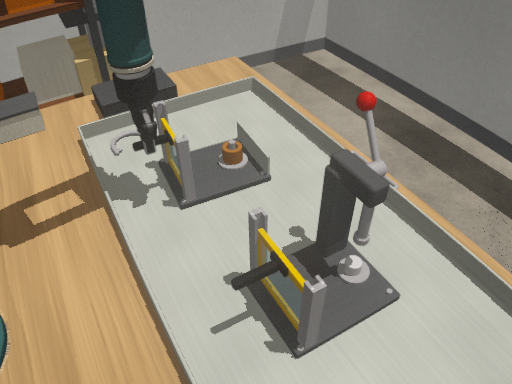

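The bushing sash is down: the side view shows its rail between the posts at about (172,140), and the force jumped at the stop. Now release.

```bash
python3 -m pendant '[[0,0,-0.001,0,0,0,255],[0,0,-0.002,0,0,0,255],[0,0,-0.002,0,0,0,100],[0,0,-0.002,0,0,0,0],[0,0,-0.002,0,0,0,0],[0,0,-0.002,0,0,0,0],[0,0,-0.002,0,0,0,0]]'
```

```text
clock: 5.25
tool_pos: [0.4697, 0.2021, 0.2849]
tool_rot: [-0.078, -3.14, 0.001]
wrist_force: [-0.8, 0.7, 0.1]
grip_width: 0.0839
```

```bash
python3 -m pendant '[[0,0,-0.03,0,0,0,0],[0,0,-0.07,0,0,0,0],[0,0,-0.11,0,0,0,0],[0,0,-0.15,0,0,0,0],[0,0,-0.15,0,0,0,0]]'
python3 - <<'E'
from plant import arm
from h import *
T=arm.calibration('top');S=arm.calibration('side')
s=arm.read_state();
for n in ('side','wrist'):
    im=arm.read_camera(n); cv2.imwrite(f"pics/{n}4.png",im[:,:,::-1])
P=onz(T,[[339,258.5]],.141)[0]; p=[P[0]+.027,P[1],.133]; print(p)
for v in to(s,p,-.005)[:2]: print(v)
im=cv2.imread('pics/side4.png'); cv2.imwrite('pics/s4.png',cv2.resize(im[80:210,100:280],None,fx=4,fy=4,interpolation=0))
E
```

```text
clock: 5.75
tool_pos: [0.4715, 0.2027, 0.4409]
tool_rot: [0.078, 3.13, 0.005]
wrist_force: [0.3, 0.6, -0.1]
grip_width: 0.0859
[np.float64(0.49198861127703225), np.float64(-0.1879659076040983), 0.133]
[-0.0384 -0.3897  0.1521]
[ 0.17  0.6  -2.57]
```

View pics/s4.png

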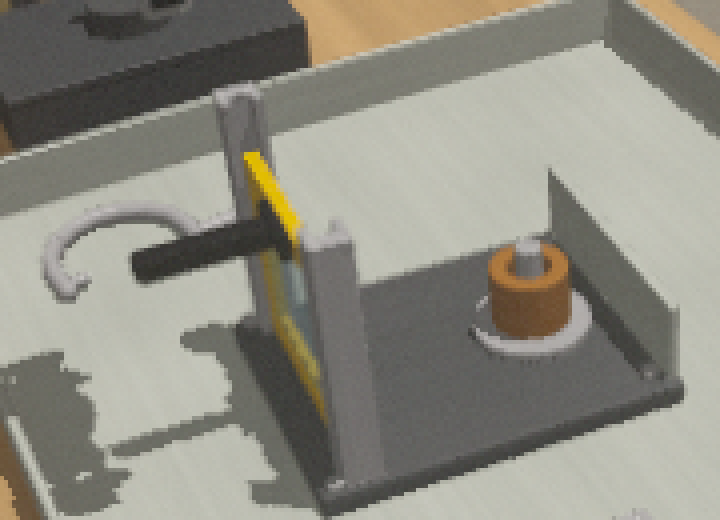

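View pics/wrist4.png

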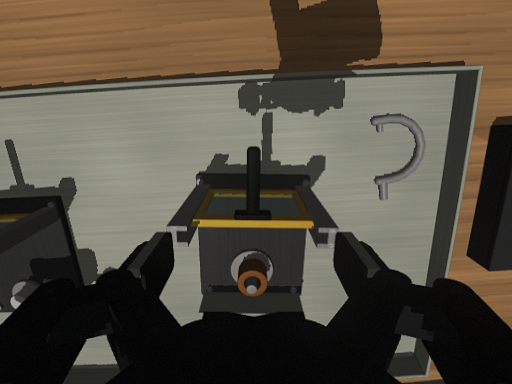

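```bash
python3 -m pendant '[[-0.004,-0.045,0,0,0,-1,0],[-0.009,-0.09,0,0,0,-2.6,0],[-0.013,-0.135,0,0,0,-2.6,0],[-0.018,-0.18,0,0,0,-2.6,0],[-0.022,-0.225,0,0,0,-2.6,0],[-0.027,-0.27,0,0,0,-2.6,0],[-0.031,-0.315,0,0,0,-2.6,0],[-0.036,-0.36,0,0,0,-2.6,0],[-0.0385,-0.388,0.03,0,0,-2.6,0],[-0.0385,-0.388,0.05,0,0,-2.6,0]]'
python3 -m pendant '[[0,0,0,0,0,0,0],[0,0,0,0,0,0,0]]'
python3 - <<'E'
from plant import arm
from h import *
W=arm.calibration('wrist');s=arm.read_state()
im=arm.read_camera('wrist'); cv2.imwrite("pics/wrist5.png",im[:,:,::-1])
g=im.max(2)
for y in range(120,230,8): print(y,''.join('#' if v<45 else '.' for v in g[y,225:290]))
for p in ([.465,-.188,.141],[.492,-.188,.141]): print(proj(W,p))
for v in to(s,[.492,-.188,.133],-.005)[:2]: print(v)
E
```

```text
clock: 6.85
tool_pos: [0.4882, -0.1906, 0.3823]
tool_rot: [-0.013, -3.139, 0.001]
wrist_force: [0.1, 1.0, -0.2]
grip_width: 0.0852
clock: 7.05
tool_pos: [0.4881, -0.1868, 0.3839]
tool_rot: [-0.007, -3.138, -0.003]
wrist_force: [0.4, -0.3, -0.4]
grip_width: 0.0854
120 .................................................................
128 .................................................................
136 .................................................................
144 .................................................................
152 .................................................................
160 .................................................................
168 ...................################..............................
176 ...................#################.............................
184 ..................##################.............................
192 #################################################################
200 #################################################################
208 ...................#################.............................
216 ...................#################.............................
224 #.................##################..#..###...##..........###...
[[250.11187259 171.83413557]]
[[250.364486   203.93382163]]
[-0.0042 -0.0014  0.0959]
[ 0.11 -0.19  0.01]
```

View pics/wrist5.png

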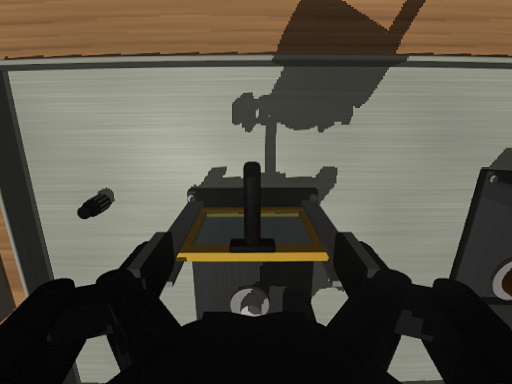

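Pull bar visible from (252,163) to (252,240), centred between the fingers. Descend and grip.

```bash
python3 -m pendant '[[-0.002,0,0.03,0,0,0,0],[-0.002,0,0.065,0,0,0,0],[-0.002,0,0.096,0,0,0,0],[-0.002,0,0.096,0,0,0,0]]'
python3 - <<'E'
from plant import arm
from h import *
im=arm.read_camera('wrist'); cv2.imwrite("pics/wrist6.png",im[:,:,::-1])
E
```

```text
clock: 7.5
tool_pos: [0.4895, -0.1857, 0.2869]
tool_rot: [-0.005, -3.136, -0.004]
wrist_force: [-0.6, 0.0, 0.0]
grip_width: 0.0856
```

View pics/wrist6.png

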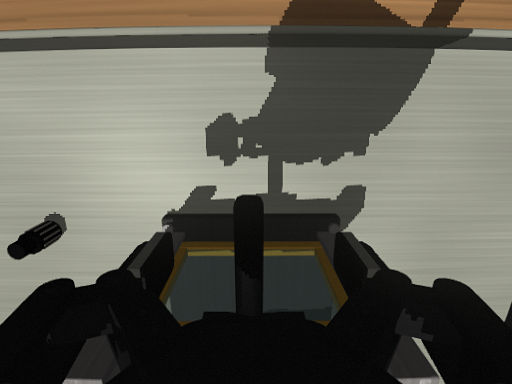

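The bar at (249,250) lies between the fingers, so I'll close.

```bash
python3 -m pendant '[[0,0,0,0,0,0,150],[0,0,0,0,0,0,255],[0,0,0,0,0,0,255],[0,0,0,0,0,0,255],[0,0,0,0,0,0,255],[0,0,0,0,0,0,255],[0,0,0,0,0,0,255],[0,0,0,0,0,0,255]]' 60
```

```text
clock: 8.35
tool_pos: [0.4909, -0.1875, 0.2895]
tool_rot: [0.007, 3.141, -0.001]
wrist_force: [-0.7, -1.8, 3.3]
grip_width: 0.013
```

```bash
python3 -m pendant '[[0,0,-0.01,0,0,0,255],[0,0,-0.02,0,0,0,255],[0,0,-0.03,0,0,0,255],[0,0,-0.04,0,0,0,255],[0,0,-0.04,0,0,0,255]]'
```

```text
clock: 8.85
tool_pos: [0.491, -0.1875, 0.3296]
tool_rot: [0.007, 3.141, -0.001]
wrist_force: [0.5, -2.1, 3.9]
grip_width: 0.0129
```

Run:
```python
from plant import arm
from h import *
im=arm.read_camera('side'); cv2.imwrite("pics/side7.png",im[:,:,::-1])
```

```text
(no output)
```

View pics/side7.png

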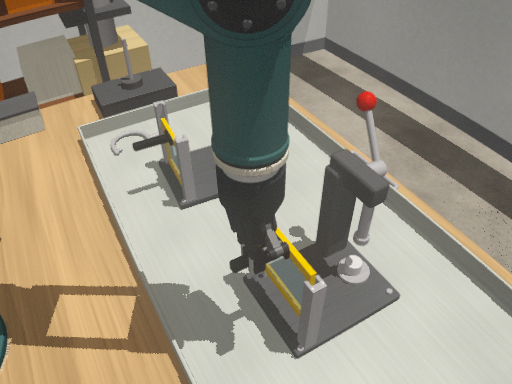

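The sash is rising with the gripper: its rail is now above the posts at about (297,252). I'll continue to the stop, which should come at TCP z about 0.369.

```bash
python3 -m pendant '[[0,0,-0.01,0,0,0,255],[0,0,-0.02,0,0,0,255],[0,0,-0.03,0,0,0,255],[0,0,-0.036,0,0,0,255],[0,0,-0.036,0,0,0,255]]'; python3 -m pendant '[[0,0,-0.002,0,0,0,255],[0,0,-0.004,0,0,0,255],[0,0,-0.004,0,0,0,255]]'
```

```text
clock: 9.4
tool_pos: [0.491, -0.1875, 0.3652]
tool_rot: [0.007, 3.141, -0.001]
wrist_force: [1.4, -2.2, 0.5]
grip_width: 0.0131
clock: 9.7
tool_pos: [0.491, -0.1875, 0.3685]
tool_rot: [0.007, 3.141, -0.001]
wrist_force: [3.9, -3.8, -6.6]
grip_width: 0.0128
```

```bash
python3 -m pendant '[[0,0,-0.001,0,0,0,255],[0,0,-0.002,0,0,0,255],[0,0,-0.002,0,0,0,255]]'; python3 -m pendant '[[0,0,-0.001,0,0,0,255],[0,0,-0.001,0,0,0,255]]'
```

```text
clock: 10.0
tool_pos: [0.491, -0.1875, 0.3699]
tool_rot: [0.007, 3.142, -0.001]
wrist_force: [4.7, -4.6, -12.1]
grip_width: 0.0128
clock: 10.2
tool_pos: [0.491, -0.1875, 0.37]
tool_rot: [-0.007, -3.141, 0.0]
wrist_force: [7.7, -6.4, -19.0]
grip_width: 0.0131
```

```bash
python3 -m pendant '[[0,0,-0.001,0,0,0,255],[0,0,-0.001,0,0,0,255]]'; python3 -m pendant '[[0,0,0.001,0,0,0,255],[0,0,0.002,0,0,0,255],[0,0,0.002,0,0,0,100],[0,0,0.002,0,0,0,0],[0,0,0.002,0,0,0,0],[0,0,0.002,0,0,0,0],[0,0,0.002,0,0,0,0]]'
python3 - <<'E'
from plant import arm
from h import *
im=arm.read_camera('wrist'); cv2.imwrite("pics/wrist8.png",im[:,:,::-1])
E
```

```text
clock: 10.4
tool_pos: [0.4911, -0.1876, 0.37]
tool_rot: [-0.008, -3.141, -0.0]
wrist_force: [8.6, -6.9, -28.9]
grip_width: 0.013
clock: 11.1
tool_pos: [0.4907, -0.1871, 0.3714]
tool_rot: [0.007, 3.141, -0.0]
wrist_force: [-0.5, 0.0, -0.1]
grip_width: 0.0839
```

View pics/wrist8.png

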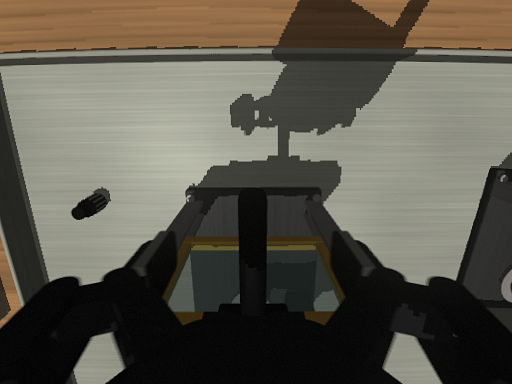

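The fingers at (155,260) and (350,260) are clear of the bar at (252,250). Next: retreat up, then back away to look.

```bash
python3 -m pendant '[[0,0,-0.03,0,0,0,0],[0,0,-0.07,0,0,0,0],[0.04,0.03,-0.08,0,0,0,0],[0.06,0.07,-0.08,0,0,0,0],[0.07,0.11,-0.08,0,0,0,0],[0.07,0.15,-0.08,0,0,0,0],[0.07,0.19,-0.08,0,0,0,0],[0.07,0.19,-0.08,0,0,0,0],[0.07,0.19,-0.08,0,0,0,0]]'
python3 - <<'E'
from plant import arm
from h import *
for n in ('side','top'):
    im=arm.read_camera(n); cv2.imwrite(f"pics/{n}9.png",im[:,:,::-1])
E
```

```text
clock: 12.05
tool_pos: [0.4215, 0.0038, 0.4514]
tool_rot: [0.003, 3.141, -0.001]
wrist_force: [0.1, -0.7, 0.2]
grip_width: 0.0855
```

View pics/side9.png

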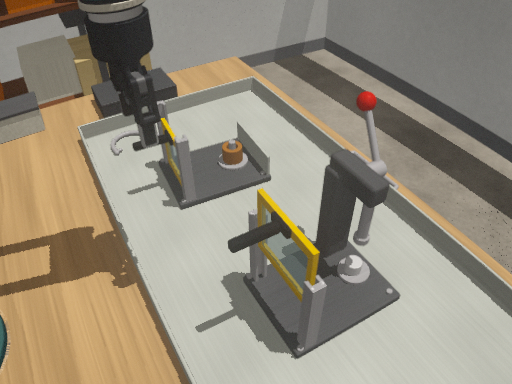

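View pics/top9.png

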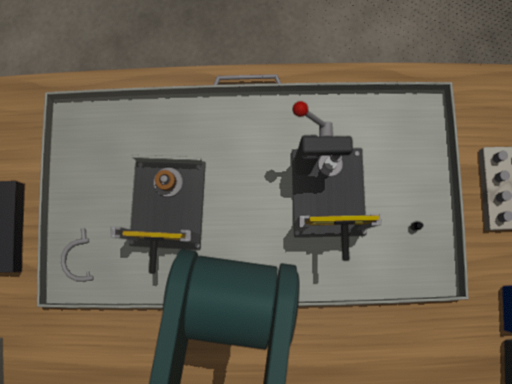

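The press sash is up and the bushing sash is down. The insert (353,265) and the bushing (232,152) are where they started in the side view. One numeric check of the sash heights and the two loose parts, then I hand in.

Run:
```python
from plant import arm
from h import *
T=arm.calibration('top');S=arm.calibration('side')
for n,x,y in (('bay shut',.443,.2035),('press open',.465,-.1875)):
    for z in (.129,.206,.214): print(n,z,proj(T,[x,y,z+.008]).round(1),proj(S,[x,y,z+.008]).round(1))
for n in ('side','top'):
    a,b=[cv2.imread(f'pics/{n}{i}.png').astype(int) for i in (0,9)]
    for nm,(x0,x1,y0,y1) in (dict(insert=(343,366,252,278),bushing=(220,246,140,166)) if n=='side' else dict(insert=(320,342,155,175),bushing=(152,180,168,195))).items():
        print(n,nm,np.abs(a-b)[y0:y1,x0:x1].mean().round(2))
im=cv2.imread('pics/side9.png');cv2.imwrite('pics/s9.png',cv2.resize(im[100:300,110:340],None,fx=3,fy=3,interpolation=0))
```

```text
bay shut 0.129 [[150.6 272.7]] [[133.6 143.3]]
bay shut 0.206 [[141.6 273.6]] [[125.6 109.3]]
bay shut 0.214 [[140.5 273.8]] [[124.8 105.6]]
press open 0.129 [[338.5 258.5]] [[236.4 281.9]]
press open 0.206 [[344.7 258.3]] [[233.8 244.6]]
press open 0.214 [[345.5 258.3]] [[233.5 240.3]]
side insert 5.32
side bushing 4.57
top insert 6.65
top bushing 5.77
```

View pics/s9.png

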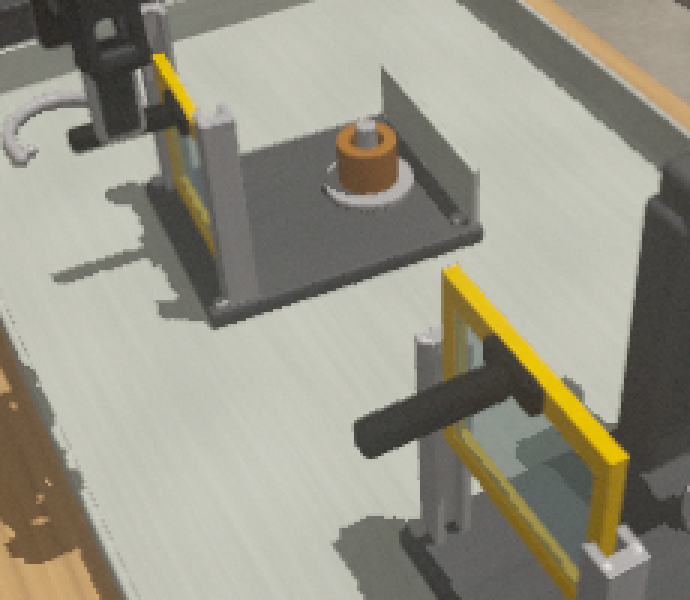

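```bash
python3 -c "
from plant import arm
print(arm.job_done())"
```

```text
the job is handed in; nothing more can be done
None
```

The job is done and handed in at about 12 s on the robot clock; no verdict came back.

- **Bushing guard:** I gripped its black pull and slid it down to the stop. The push was met with about 27 N and no further travel. The grip point ended near 0.130 m, against 0.129 m for fully down.
- **Press guard:** only after that did I slide it up to its upper stop, where it held against about 29 N. The grip point reached about 0.215 m, against 0.214 m for fully up. I then released it and backed the arm clear.
- **Last checks:**
  - In the side view, the free ends of the two pulls appear at (134,143) and about (230,241). The predictions were (134,143) for shut and (233,240) for open. The 4-pixel sideways difference on the press pull is an error in where I placed the bar's end; it does not affect the height.
  - The picture patches around the insert and the bushing differ from the start only by a small, similar amount in both views. I took this as image noise and saw no movement.
  - At the final reading the wrist force was under 1 N, with the robot touching nothing.

No check failed.

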